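Hold the square in a clock-case corner

TASK

A corner of a small wooden clock case has just been glued and sits in its spring cradle. Pick the aluminium square up off the bench and press it gently into the inside corner, near the middle of the base board's width, until its foot lies flush on the board and its upright edge flush against the side panel, the springs giving a few millimetres both ways but never running to the end of their travel. Finish while still holding the square pressed into the corner, without letting go, and leave the oil bottle, loupe and parts box where they are.

Things in the scene. Friction and masses are not known exactly. Their poses are not given: they have to be found in the camera images.
- square: Loose aluminium set square: solid triangular plate 18 mm thick (its y), red disc on each, 0.2 kg. Origin: the heel (right-angled corner, nicked 4 mm), mid-thickness. Foot edge 95 mm along +x, upright edge 95 mm along +z, sloping side x + z = 105 mm with 20 mm square ends. Starts standing on its foot, z up. Gripped across at x = 35, z = 48 mm (above mass centre) the fingers stay clear of the panel.
- panel: Upright side panel, brown wood, 12 mm thick, 90 mm wide (its y), 85 mm tall. Origin: mid-width in the inside corner, where its inner face meets the board's top (68 mm above the bench). +x points out of the inner face along the board, z up. The square's origin should end at this origin (to 30 mm either way along y), its x and z axes along the panel's.
- board: Base board of the clock case, dark wood, 172 mm long (x), 90 mm wide (y), 12 mm thick. Origin: middle of its top face, 74 mm along panel +x from the panel's origin; the top is level and the panel stands on its -x end. Board and panel are one rigid corner and move together in the cradle.
- cradle: Blue spring cradle fixed to the bench, 250 x 150 mm at the foot, 15 mm high, that carries the corner. Its origin is on the bench under the middle of the deck; its axes are parallel to the panel's. With its deck it stays below and around the board.
- carriage (a joint): How far the corner has been pushed sideways on its springs, in m: 0 at rest, up to 0.020 at the end stop, growing towards panel -x. It starts to give at 2 N, then needs 0.8 N per mm. Rubbing on the board alone can also drag it along before the panel is touched.
- deck (a joint): How far the corner has been pushed down on its springs, in m: 0 at rest, up to 0.020 at the end stop. It starts to give at 2 N, then needs 0.8 N per mm.
- oil_bottle: Bystander: red bottle with white cap, 42 mm diameter, 110 mm tall. Origin: centre of its underside.
- loupe: Bystander: black eye loupe, 38 mm diameter, 34 mm tall. Origin: centre of its underside.
- parts_box: Bystander: small pale box with pink lid, 76 x 62 mm, 40 mm tall. Origin: centre of its underside.
Not all that is in view belongs to the job. Of the things like the square, leave any that is black or blue; of the rest the smaller one is meant.

How it is judged:
By the outcome, as a careful person would: the job done as asked, in the order asked, and still so for the second after the job is handed in, while the arm keeps its last pose, push and grip.
It also fails if it takes over 58 s, if anything falls off the work surface, if the arm or the gripper's body presses on something with over 40 N, if the wrist force passes 120 N, or if a joint passes its speed limit or range.

ROBOT

A 6-joint arm with a two-finger parallel gripper is mounted at the origin on the work surface. World frame = base frame: x ahead of the robot, y to its left, z up, the work surface at z = 0. Lengths are in m, angles in degrees, forces in N, time in s.
With the tool pointing down it reaches from about 0.25 to 0.725 m from the base axis. Payload 9.7 kg.
Tool frame: the origin (TCP) lies between the finger pads; the fingertips stand 19 mm ahead of it and the grasp point (between the pads) is the TCP; x points along the fingers, y is the direction in which the jaws open and shut, and the axes are right-handed (so a half turn about x gives the same grasp; the last joint's range is limited). The gripper opens to 85 mm and grips with 20 to 120 N. Pads are 22 mm wide; open, the fingers measure 114 mm over their backs; the gripper's body (76 mm by 85 mm) begins 54 mm behind the grasp point. The pads swing forward as they close: fully open they stand 13 mm farther back than shut.
Start: joints at [65.489, 4.979, 10.078, 95.1, 0, 90], TCP at [0.228, 0.5, 0.25] pointing down, gripper open.
Joint ranges: [-179.16, 179.16], [-48.56, 103.87], [-65.8, 70.77], [-126.05, 130.52], [-82.76, 87.17], [-180, 180]. Speed limits (degrees/s): [127.2, 127.2, 147.25, 180, 180, 180].

INTERFACE

Orientations are given as [roll, pitch, yaw] about the fixed x, y, z axes, in that order (R = Rz(yaw) Ry(pitch) Rx(roll)).
In Python, from workcell import bot gives the robot as it stands. The module is installed in compiled form; this text tells all that it offers.
- The arm moves only by the shell command python3 -m handwheel 'ROWS' [FORCE]. ROWS is JSON, a list of rows, each a list of 7 numbers: the turn, a rotation vector about the tool's x, y, z in degrees, then the shift along the tool's x, y, z in m, then the closure, from -1 (fully open) to 1 (shut), so that 0 is half open. In form: [[ax, ay, az, dx, dy, dz, fingers], ...]. A call has 1 to 20 rows; each row is the pose to reach, as a shift and turn from the pose commanded when the call began, along the tool's axes at that moment; what a row does not reach only later rows make up. A row lasts 1/8 s, in which the tool goes at most 62.5 mm and 10.7 degrees, less where a joint would pass 70% of its speed; a pose out of reach is approached as far as the arm can. A call with a gripper value outside its range is refused whole. The fingers move at their own pace and stop on an object; FORCE is the grip in N (left out, the last holds). Time passes only in rows, so rows that repeat a pose let the fingers close. It gives the time, the measured TCP pose, the force and the opening at its end, in the units of the state.
- bot.get_obs(): the state, without advancing time (a new reading comes with each control period).
- bot.camera(name): name is "scene" or "top"; returns a dict with "frame" (420x560x3 uint8, red, green, blue), "fx", "fy", "cx", "cy" (pixels), "k1" (the pictures are not rectified: a ray, as slopes to the right and down, at radius r is drawn at 1 + k1 r^2 times it, then the intrinsics apply), "R" (3x3) and "t" (3): a world point X has camera coordinates R X + t. Camera axes: x right, y down, z forward; pixel columns grow to the right and rows downward; lengths in m; the calibration is good to about 2 mm. A picture is of the moment at which its call begins. There is no depth.
- bot.job_done(): hands the job in, once; it reports no verdict.
Trained networks look in a picture, given as the dict that the camera call returned (one of the last four; its "shot" number tells which), for a name from the list of things; names that differ only in an ending like _2 or _b are one class to them, and where a whole thing is asked for, a point or a joint stands for the part that bears it (a point fixed in the world has none). Each returns a list of dicts, best first, with "conf" (0 to 1); they miss things now and then, are a little off and sometimes report something else, mostly with a low value. They report only what shows in the picture. A call takes as long as a camera call. They do not tell look-alikes from the thing itself.
- bot.look_for(name, picture): "bbox" ([left, top, width, height] as shares, 0 to 1, of the picture: columns of its width, rows of its height, round what is visible of it).
- bot.tip_of(name, picture): "centre" ([column, row] as shares, 0 to 1, of the picture: columns of its width, rows of its height: a listed point, or the origin of a listed thing).
The state is a dict: "time": time; "q": joint angles; "qd": joint speeds; "joint_efforts": joint torques, N m; "ee_pos": TCP position; "tcp_rot": TCP orientation; "wrist_force": force on the tool from outside, world axes, zero at the start; "torque": the same for the moment, N m; "opening": finger opening in m.
Only numpy, scipy, OpenCV 4.12 (cv2) and the standard library are available. Lean on these libraries where they do the work, as an engineer would, in place of code of your own. Each camera call takes 0.05 s, during which the arm holds its last target.

## Working session

There is one attempt and no reset: what is moved stays moved. The work goes in short steps, Python scripts to look and compute and a shell command to move; the robot and the scene stay as the last step left them, time stands still between calls to the robot, and variables do not carry over. Pictures are saved under pics/ and viewed, and the job is handed in when it is done.

```bash
mkdir -p pics; cat > h.py <<'E'
import numpy as np, cv2
from workcell import bot
from scipy.spatial.transform import Rotation as Ro
def snap(n,f):
    c=bot.camera(n); cv2.imwrite('pics/'+f,c['frame'][:,:,::-1]); return c
def proj(c,X):
    X=np.atleast_2d(X); p=X@np.array(c['R']).T+np.array(c['t']); s=p[:,:2]/p[:,2:]
    s=s*(1+c['k1']*(s**2).sum(1,keepdims=True)); return s*[c['fx'],c['fy']]+[c['cx'],c['cy']]
def ray(c,px):
    d=(np.array(px,float)-[c['cx'],c['cy']])/[c['fx'],c['fy']]; s=d.copy()
    for _ in range(20): s=d/(1+c['k1']*(s@s))
    R=np.array(c['R']); return -R.T@np.array(c['t']), R.T@np.array([s[0],s[1],1])
def atz(c,px,z):
    o,d=ray(c,px); return o+d*(z-o[2])/d[2]
E
python3 - <<'E'
from h import *
o=bot.get_obs(); print(o)
for n in('scene','top'):
    c=snap(n,n+'0.png'); print(n,c['fx'],c['cx'],c['cy'],c['k1'],(-np.array(c['R']).T@c['t']).round(3))
    for k in('square','panel','board','cradle','oil_bottle','loupe','parts_box'):
        for f in (bot.look_for,bot.tip_of):
            for r in f(k,c):
                b=np.array(r.get('bbox',r.get('centre')))*([560,420]*(2 if 'bbox' in r else 1)); print(k,b.round(0),round(r['conf'],2), atz(c,b,0.0).round(3) if len(b)==2 else '')
E
```

```text
{'time': 0.0, 'q': array([6.54897857e+01, 5.01041900e+00, 1.00347119e+01, 9.50991936e+01,
       2.09748567e-04, 8.99985245e+01]), 'qd': array([-0.00390196, -0.00219963,  0.07464369, -0.01520919,  0.04737721,
       -0.02458722]), 'joint_efforts': array([ 3.16099926e-03, -5.20388818e+01,  4.64798391e+01,  1.63261732e-02,
        1.14542813e-04, -2.61497371e-05]), 'ee_pos': array([0.22808618, 0.50025544, 0.24959189]), 'tcp_rot': array([ -90.16192343,   89.92509896, -114.67066236]), 'wrist_force': array([-0.4197001 , -0.75959137, -0.3764903 ]), 'torque': array([ 0.01922174, -0.01483631,  0.00230981]), 'opening': 0.08515219523667}
scene 444.86977776135933 284.15546336535533 215.70831830785224 -0.0004109568442714401 [0.942 0.474 0.517]
square [264. 119.  56.  72.] 0.8 
square [202. 151.  38.  61.] 0.77 
square [334. 178.  19.  46.] 0.68 
square [311. 172.] 0.95 [ 0.312 -0.257  0.   ]
square [336. 225.] 0.91 [ 0.415 -0.051  0.   ]
square [236. 209.] 0.89 [ 0.548 -0.221  0.   ]
square [284. 205.] 0.6 [ 0.457 -0.173  0.   ]
panel [357. 217.  70.  58.] 0.61 
panel [387. 272.] 0.97 [0.439 0.1
[... 703 characters left out ...]
uare [347. 236.] 0.86 [ 0.459 -0.172  0.   ]
square [368. 190.] 0.8 [ 0.558 -0.221  0.   ]
square [388. 307.] 0.77 [ 0.307 -0.255  0.   ]
square [289. 261.] 0.7 [ 0.41  -0.048  0.   ]
panel [157. 202.  51.  32.] 0.71 
panel [187. 218.] 0.64 [0.503 0.169 0.   ]
board [128. 139.  77.  97.] 0.91 
board [122. 140.  93.  98.] 0.56 
cradle [314. 199.  43.  38.] 0.74 
cradle [120. 130. 120. 132.] 0.62 
cradle [175. 187.] 0.69 [0.571 0.196 0.   ]
oil_bottle [398. 104.  25.  29.] 0.93 
oil_bottle [406. 126.] 0.98 [ 0.698 -0.312  0.   ]
loupe [332. 125.  19.  18.] 0.52 
loupe [340. 134.] 0.83 [ 0.682 -0.165  0.   ]
parts_box [270.  92.  32.  40.] 0.66 
parts_box [284. 118.] 0.83 [ 0.72  -0.042  0.   ]
```

View pics/scene0.png

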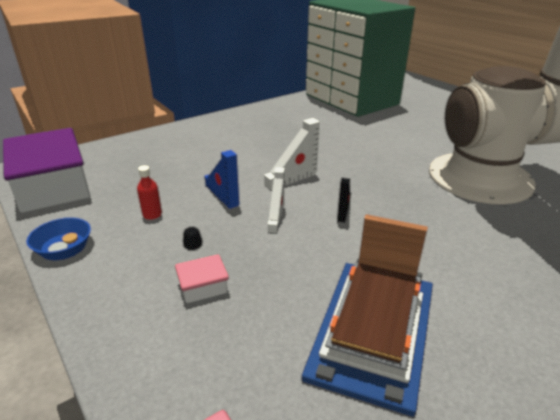

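View pics/top0.png

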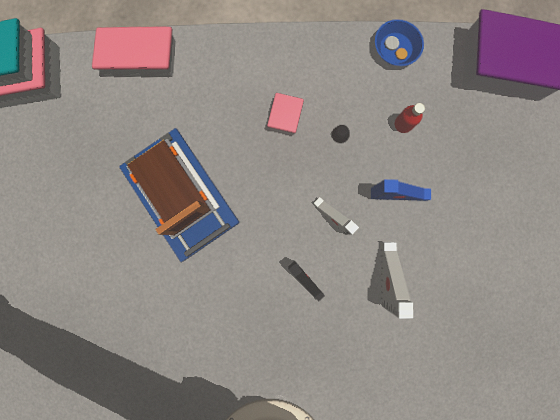

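```bash
python3 - <<'E'
import cv2
a=cv2.imread('pics/scene0.png')[100:260,180:380]; b=cv2.imread('pics/top0.png')[150:330,260:430]
cv2.imwrite('pics/c1.png',cv2.resize(a,None,fx=4,fy=3.75,interpolation=2)[:600,:800]); cv2.imwrite('pics/c2.png',cv2.resize(b,None,fx=3.3,fy=3.3,interpolation=2))
cv2.imwrite('pics/c3.png',cv2.resize(cv2.imread('pics/top0.png')[120:270,100:260],None,fx=4,fy=4,interpolation=2))
E
```

```text
(no output)
```

View pics/c1.png

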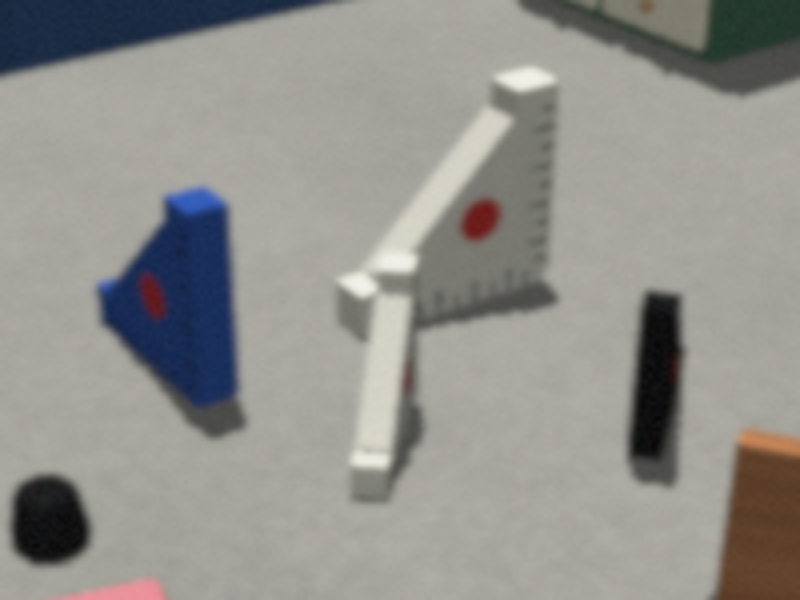

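View pics/c2.png

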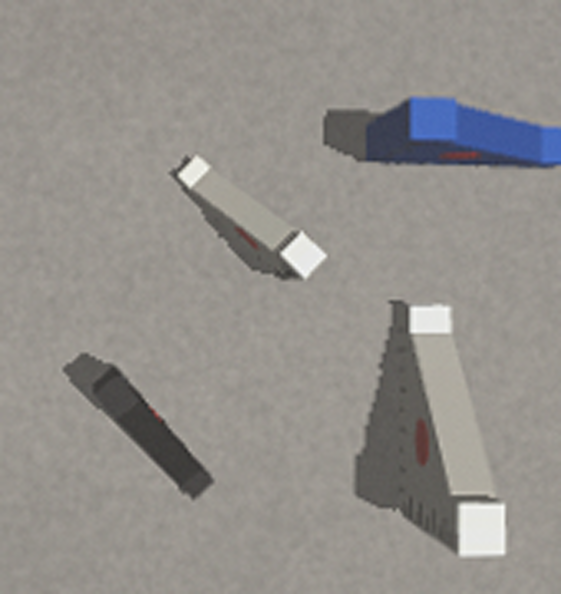

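View pics/c3.png

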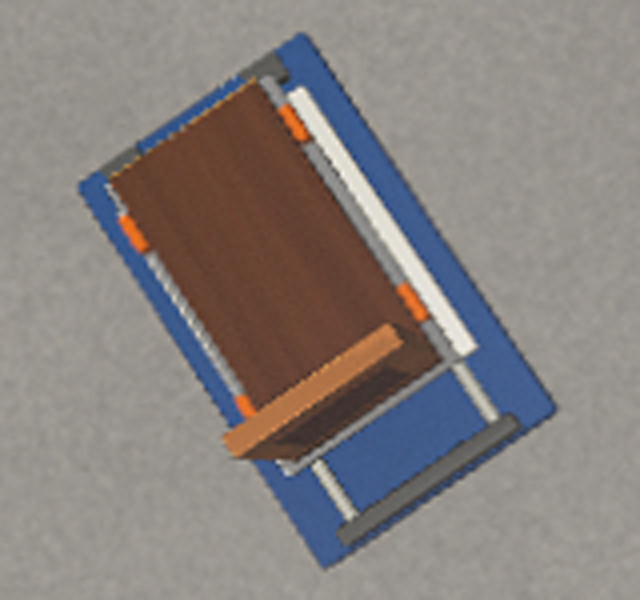

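Candidates that could be taken for the square, in the top picture:
- Small pale one at (335,216).
- Large pale one at (398,280).
- Blue one at (405,190).
- Black one at (303,279).

Black and blue are ruled out, and the smaller of the other two is the one at (335,216). The crop c2 confirms this: a pale plate with a red disc, clearly smaller than its neighbour. Its foot end is at about (318,202) and its upright end at about (352,227). Next I'll fit poses from both views.

```bash
python3 - <<'E'
import cv2
s=cv2.imread('pics/scene0.png'); t=cv2.imread('pics/top0.png')
cv2.imwrite('pics/d1.png',cv2.resize(s[205:405,295:445],None,fx=3,fy=3,interpolation=2))
cv2.imwrite('pics/d2.png',cv2.resize(s[155:245,235:325],None,fx=6,fy=6,interpolation=2))
cv2.imwrite('pics/d3.png',cv2.resize(t[190:240,300:370],None,fx=10,fy=10,interpolation=2))
E
```

```text
(no output)
```

View pics/d1.png

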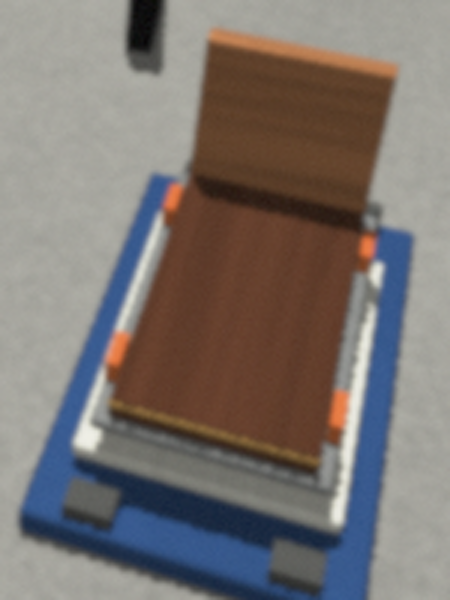

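View pics/d2.png

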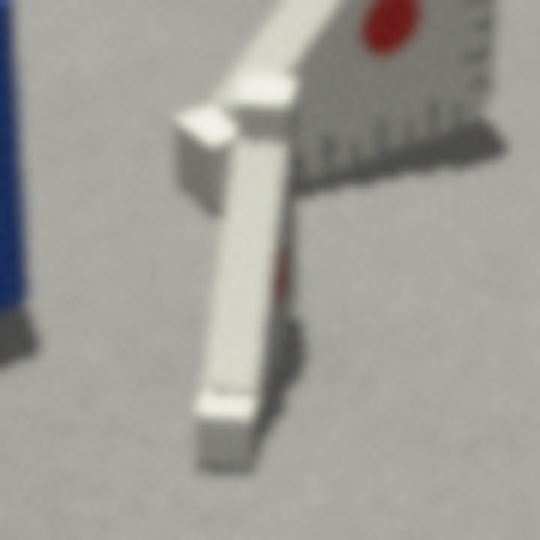

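View pics/d3.png

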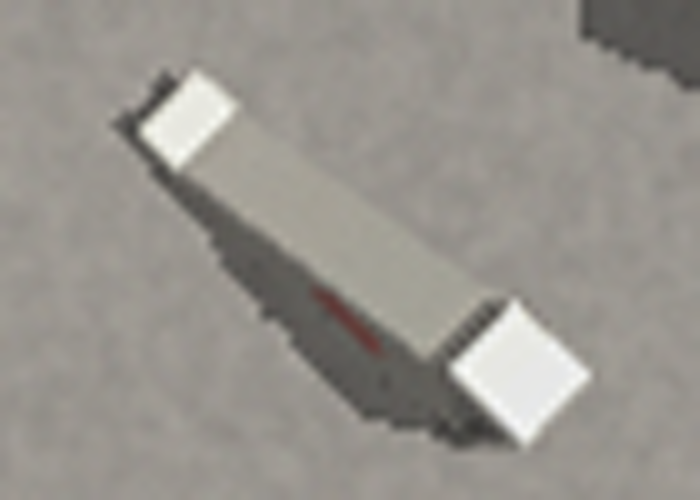

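d1–d3 show the following:
- **Square:** upright cap corners near (352,227) and foot cap near (319,202) in top.
- **Panel:** top edge from (155,228) to (197,201) in top.
- **Board:** far corners at (127,165) and (165,140) in top.

```bash
cat > fit.py <<'E'
from h import *
from scipy.optimize import least_squares
def fit(obs,z0,x0,free_z=False):
    # obs: list of (cam, pts(mm), px)
    def res(p,per=False):
        R=Ro.from_euler('z',p[2],degrees=True).as_matrix(); out=[]
        for c,P,px in obs:
            W=np.array(P)/1000@R.T+[p[0],p[1],p[3] if free_z else z0]
            out.append((proj(c,W)-px))
        return out if per else np.vstack(out).ravel()
    r=least_squares(res,list(x0)+([z0] if free_z else []),loss='soft_l1',x_scale=[.01,.01,5]+([.01] if free_z else []))
    return r.x,res(r.x,True)
E
python3 - <<'E'
from fit import *
t=bot.camera('top'); s=bot.camera('scene')
a=lambda L,sc,o:np.array(L)/sc+o-0.5*(1-1/sc)*1
sqT=(t,[(20,9,95),(20,-9,95),(0,-9,95),(0,9,95),(95,-9,20),(85,-9,20),(85,9,20),(95,9,20)],a([(449,370),(517,298),(592,375),(525,448),(197,68),(240,105),(178,172),(137,128)],10,[300,190]))
sqS=(s,[(95,-9,0),(95,9,0),(95,-9,20),(95,9,20),(0,-9,95),(0,9,95),(20,9,95),(20,-9,95)],a([(198,467),(250,472),(197,408),(255,418),(248,70),(298,80),(292,108),(235,102)],6,[235,155]))
pT=(t,[(0,45,85),(0,-45,85),(-12,-45,85),(-12,45,85),(160,45,0),(160,-45,0)],a([(222,433),(388,323),(403,343),(238,460),(110,180),(260,80)],4,[100,120]))
pS=(s,[(-12,-45,85),(-12,45,85),(0,-45,85),(0,45,85),(0,-45,0),(0,45,0),(160,-45,0),(160,45,0)],a([(212,30),(397,65),(208,42),(393,77),(190,180),(360,215),(113,403),(318,462)],3,[295,205]))
for n,o,z,x0 in(('sq',[sqT,sqS],0,(.45,-.17,35)),('panel',[pT,pS],.068,(.5,.13,33))):
    for oo in (o,o[:1],o[1:]):
        x,r=fit(oo,z,x0); print(n,x[:2].round(4),x[2].round(2)); 
        if len(oo)==2: print([q.round(1).tolist() for q in r])
    print(fit(o,z,x0,True)[0].round(4))
E
```

```text
sq [ 0.4678 -0.174 ] 44.6
[[[-0.0, 0.5], [-0.3, 0.9], [-0.2, 0.6], [-0.0, 0.1], [0.0, 0.7], [-0.8, 0.4], [-0.6, -0.2], [0.1, 0.9]], [[-0.5, -0.3], [-0.1, -0.3], [-0.4, 1.2], [-1.0, 0.4], [-0.7, 0.8], [-0.3, -0.1], [-0.9, -0.2], [-0.3, 0.1]]]
sq [ 0.4687 -0.1743] 44.43
sq [ 0.4665 -0.1737] 44.46
[ 4.67900e-01 -1.73700e-01  4.46034e+01  8.00000e-04]
panel [0.5021 0.1511] 33.47
[[[-0.6, 0.9], [-0.1, -0.6], [-0.1, 0.0], [-1.0, -0.2], [-0.6, -0.1], [-1.4, -0.4]], [[-0.8, -0.9], [0.1, -0.2], [-1.1, -0.6], [0.6, 0.4], [-1.0, -1.8], [1.1, 0.0], [-1.8, -0.9], [0.8, -0.5]]]
panel [0.5018 0.15  ] 33.23
panel [0.5025 0.1518] 33.7
[ 0.5016  0.1508 33.4489  0.0665]
```

```bash
cat > rel.py <<'E'
from h import *
def cur():
    o=bot.get_obs(); return np.array(o['ee_pos']),Ro.from_euler('xyz',o['tcp_rot'],degrees=True)
def rel(p,yyaw):
    # target tool: x down, y at world yaw yyaw
    p0,R0=cur(); y=np.array([np.cos(np.radians(yyaw)),np.sin(np.radians(yyaw)),0]); x=np.array([0,0,-1.]); z=np.cross(x,y)
    R=Ro.from_matrix(np.c_[x,y,z])
    return (R0.inv()*R).as_rotvec(degrees=True).round(2), R0.inv().apply(np.array(p)-p0).round(4)
E
python3 - <<'E'
from rel import *
p0,R0=cur(); print(p0,R0.as_matrix().round(3))
c,s=np.cos(np.radians(44.6)),np.sin(np.radians(44.6))
for w in (134.6,-45.4):
    print(w,*rel([.468+.035*c,-.174+.035*s,.16],w))
E
```

```text
[0.22816767 0.50042814 0.25026148] [[-0.     0.415  0.91 ]
 [-0.     0.91  -0.415]
 [-1.    -0.     0.   ]]
134.6 [-69.11  -0.     0.  ] [ 0.0903 -0.4814  0.5105]
-45.4 [110.89   0.     0.  ] [ 0.0903 -0.4814  0.5105]
```

```bash
python3 -m handwheel '[[22,0,0,0,-0.06,0.06,-1],[22,0,0,0,-0.08,0.08,-1],[33,0,0,0,-0.12,0.12,-1],[44,0,0,0.01,-0.16,0.16,-1],[55,0,0,0.02,-0.2,0.21,-1],[66,0,0,0.03,-0.24,0.26,-1],[75,0,0,0.04,-0.28,0.3,-1],[84,0,0,0.05,-0.32,0.34,-1],[93,0,0,0.06,-0.36,0.38,-1],[102,0,0,0.07,-0.4,0.42,-1],[110.9,0,0,0.08,-0.44,0.47,-1],[110.9,0,0,0.09,-0.4814,0.5105,-1],[110.9,0,0,0.09,-0.4814,0.5105,-1],[110.9,0,0,0.09,-0.4814,0.5105,-1],[110.9,0,0,0.09,-0.4814,0.5105,-1],[110.9,0,0,0.09,-0.4814,0.5105,-1]]' 40
python3 - <<'E'
from rel import *
snap('top','t1.png');snap('scene','s1.png')
print(rel([.4929,-.1494,.048],-45.4), bot.get_obs()['q'])
E
```

```text
time: 3.6
ee_pos: [0.493, -0.1484, 0.1609]
tcp_rot: [123.2, 89.9, -12.1]
wrist_force: [-0.3, 0.2, -0.2]
opening: 0.0859
(array([ 0.06, -0.02, -0.04]), array([0.1127, 0.0004, 0.0007])) [-1.67789191e+01 -7.33422958e-01 -5.71024184e+00  8.49787853e+01
  2.01054373e-03  1.18561370e+02]
```

View pics/t1.png

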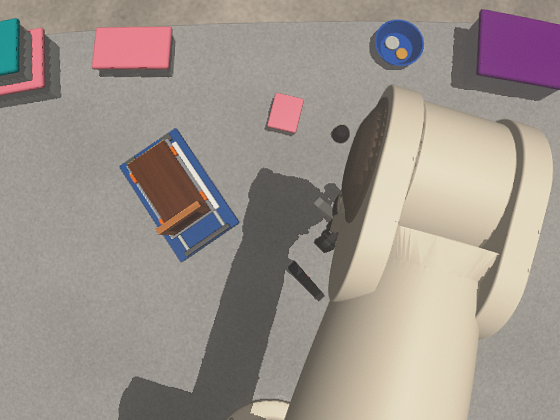

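View pics/s1.png

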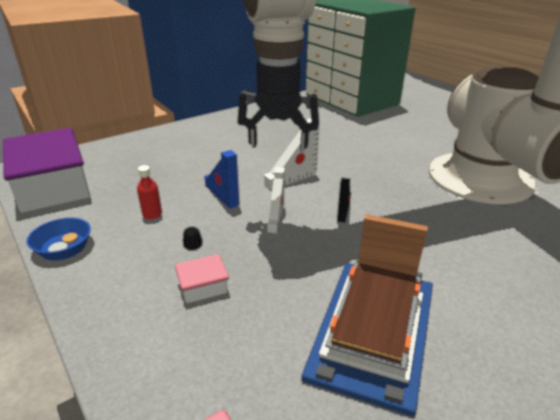

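The open fingers straddle the square, at scene (277,135). I'll descend half-open to stay clear of the blue one.

```bash
python3 -m handwheel '[[0,0,0,0,0,0,-0.3],[0,0,0,0.02,0,0.0007,-0.3],[0,0,0,0.04,0,0.0007,-0.3],[0,0,0,0.065,0,0.0007,-0.3],[0,0,0,0.09,0,0.0007,-0.3],[0,0,0,0.105,0,0.0007,-0.3],[0,0,0,0.113,0,0.0007,-0.3],[0,0,0,0.113,0,0.0007,-0.3],[0,0,0,0.113,0,0.0007,1],[0,0,0,0.113,0,0.0007,1],[0,0,0,0.113,0,0.0007,1],[0,0,0,0.113,0,0.0007,1],[0,0,0,0.113,0,0.0007,1],[0,0,0,0.113,0,0.0007,1],[0,0,0,0.113,0,0.0007,1],[0,0,0,0.113,0,0.0007,1]]' 60
python3 - <<'E'
from rel import *
c=snap('scene','s2.png'); print(bot.get_obs()['wrist_force'],cur()[0])
cv2.imwrite('pics/s2c.png',cv2.resize(c['frame'][80:245,200:380,::-1],None,fx=3.6,fy=3.6,interpolation=2))
E
```

```text
time: 5.7
ee_pos: [0.493, -0.15, 0.0481]
tcp_rot: [121.3, 89.9, -14.1]
wrist_force: [0.1, -0.4, 6.7]
opening: 0.0173
[-0.14802132  0.62635132  6.08252814] [ 0.49295362 -0.1499645   0.04809867]
```

View pics/s2c.png

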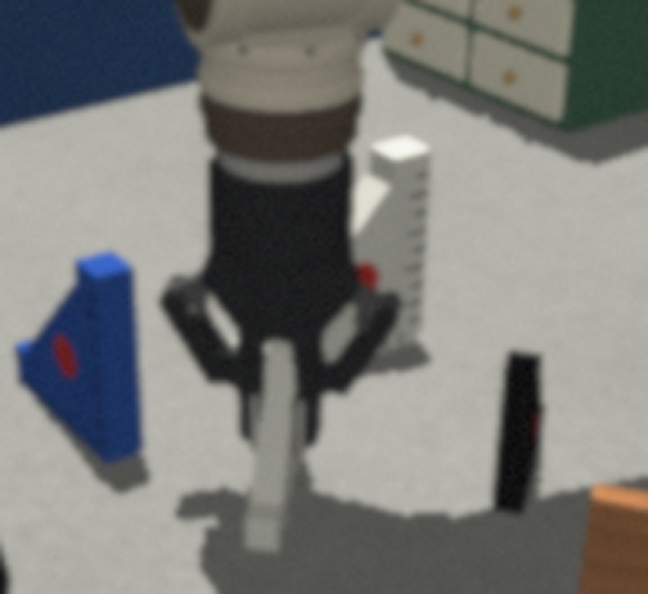

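```bash
cat >> rel.py <<'E'
PX,PY,PW=.5021,.1511,33.47
def pan(x,y,z):
    a=np.radians(PW); return np.array([PX+x*np.cos(a)-y*np.sin(a),PY+x*np.sin(a)+y*np.cos(a),.068+z])
E
python3 - <<'E'
from rel import *
print(rel(pan(.065,0,.048+.155),PW-90))
E
```

```text
(array([11.12, -0.05, -0.06]), array([-0.2229, -0.1952, -0.2818]))
```

```bash
python3 -m handwheel '[[0,0,0,-0.01,0,0,1],[0,0,0,-0.04,0,0,1],[0,0,0,-0.08,0,0,1],[0,0,0,-0.12,0,0,1],[0,0,0,-0.16,0,0,1],[1,0,0,-0.2,-0.02,-0.028,1],[2,0,0,-0.22,-0.04,-0.056,1],[4,0,0,-0.223,-0.065,-0.094,1],[6,0,0,-0.223,-0.09,-0.13,1],[8,0,0,-0.223,-0.115,-0.166,1],[10,0,0,-0.223,-0.14,-0.202,1],[11.1,0,0,-0.223,-0.165,-0.238,1],[11.1,0,0,-0.223,-0.185,-0.267,1],[11.1,0,0,-0.223,-0.195,-0.282,1],[11.1,0,0,-0.223,-0.195,-0.282,1],[11.1,0,0,-0.223,-0.195,-0.282,1],[11.1,0,0,-0.223,-0.195,-0.282,1]]'
python3 - <<'E'
from rel import *
for n in('scene','top'):
    c=snap(n,n+'3.png')
print(bot.get_obs()['wrist_force'],rel(pan(.06,0,.048+.04),PW-90),bot.get_obs()['opening'])
E
```

```text
time: 7.88
ee_pos: [0.5564, 0.1859, 0.2706]
tcp_rot: [114.9, 90.0, -31.7]
wrist_force: [0.4, 1.0, -2.6]
opening: 0.0175
[ 0.03348299  0.17343577 -2.12613525] (array([-0.04, -0.02, -0.01]), array([ 0.1146, -0.0007,  0.0046])) 0.017292384202933976
```

View pics/scene3.png

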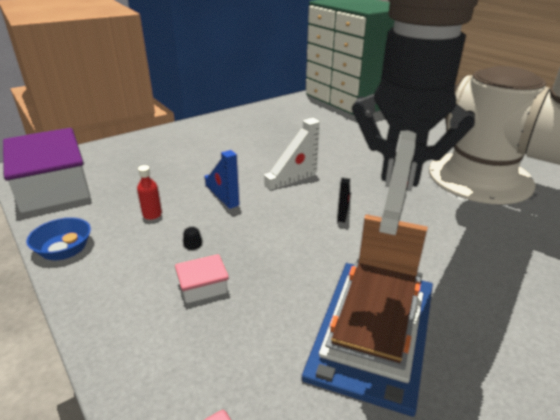

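View pics/top3.png

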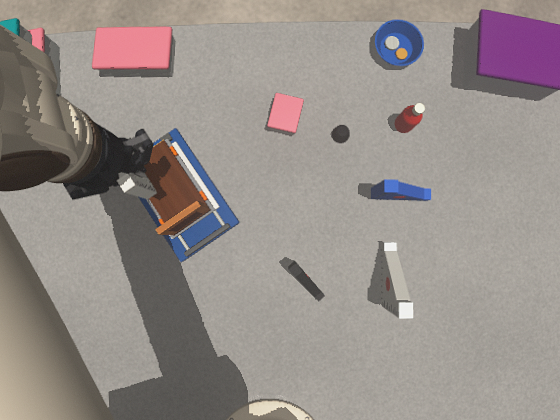

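```bash
cat > ov.py <<'E'
from rel import *
import sys
def sqpts(p,R):
    # square frame: x = ?, z=-toolx, y=-tooly ; heel at grasp - (35,0,48)
    M=R.as_matrix(); z=-M[:,0]; y=-M[:,1]; x=np.cross(y,z); B=np.c_[x,y,z]
    P=np.array([(0,9,0),(95,9,0),(95,9,20),(85,9,20),(20,9,85),(20,9,95),(0,9,95)]);Q=P*[1,-1,1]
    return [p+((K-[35,0,48])/1000)@B.T for K in(P,Q)]
def over(n,f,box,sc):
    c=bot.camera(n); p,R=cur(); im=cv2.resize(c['frame'][:,:,::-1],None,fx=sc,fy=sc,interpolation=2)
    for W in sqpts(p,R):
        u=(proj(c,W)+.5)*sc; cv2.polylines(im,[np.int32(u.round())],True,(0,255,0),1)
    l,t,r,b=[int(v*sc) for v in box]; cv2.imwrite('pics/'+f,im[t:b,l:r]); return c
E
python3 - <<'E'
from ov import *
over('scene','o1.png',(340,110,460,250),4); over('top','o2.png',(90,120,230,230),5)
E
```

```text
(no output)
```

View pics/o1.png

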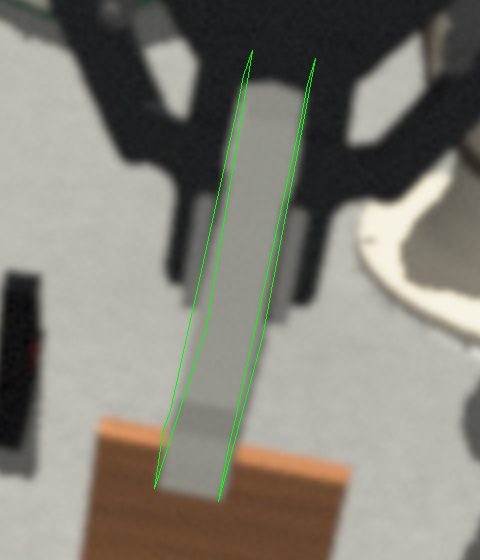

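View pics/o2.png

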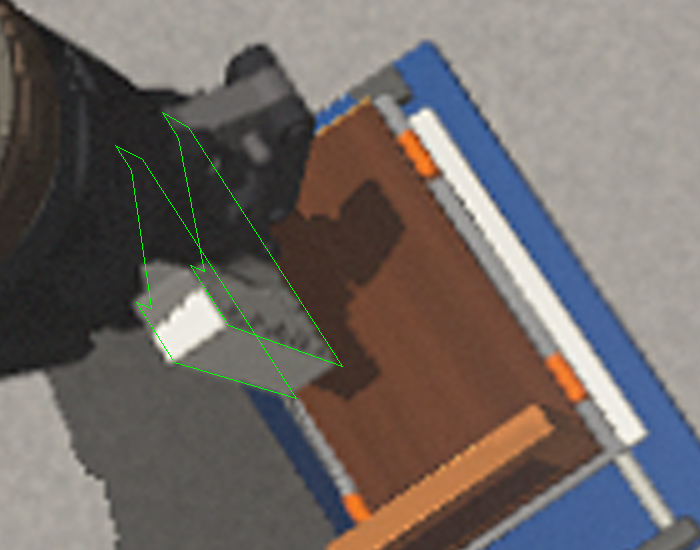

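The overlay agrees with both views: heel at (340,365) and upright cap at (173,360) in o2, foot edge at (157,487) in o1. So the square sits straight in the hand. Next I'll go down to just above the board.

```bash
python3 -m handwheel '[[0,0,0,0.02,-0.0005,0.005,1],[0,0,0,0.045,-0.0005,0.005,1],[0,0,0,0.07,-0.0005,0.005,1],[0,0,0,0.095,-0.0005,0.005,1],[0,0,0,0.115,-0.0005,0.005,1],[0,0,0,0.13,-0.0005,0.005,1],[0,0,0,0.14,-0.0005,0.005,1],[0,0,0,0.145,-0.0005,0.005,1],[0,0,0,0.145,-0.0005,0.005,1],[0,0,0,0.145,-0.0005,0.005,1],[0,0,0,0.145,-0.0005,0.005,1]]'
python3 - <<'E'
from ov import *
over('scene','o3.png',(290,200,440,400),3); over('top','o4.png',(90,120,230,230),5)
print(bot.get_obs()['wrist_force'],rel(pan(.035,0,.048),PW-90),cur()[0])
E
```

```text
time: 9.45
ee_pos: [0.5522, 0.1847, 0.1258]
tcp_rot: [164.7, 90.0, 18.2]
wrist_force: [-0.1, 0.0, -2.2]
opening: 0.0173
[ 0.47621706 -0.58663475 -1.86893427] (array([ 0.02, -0.03, -0.01]), array([0.0096, 0.0004, 0.0252])) [0.55208109 0.18468676 0.12561418]
```

View pics/o3.png

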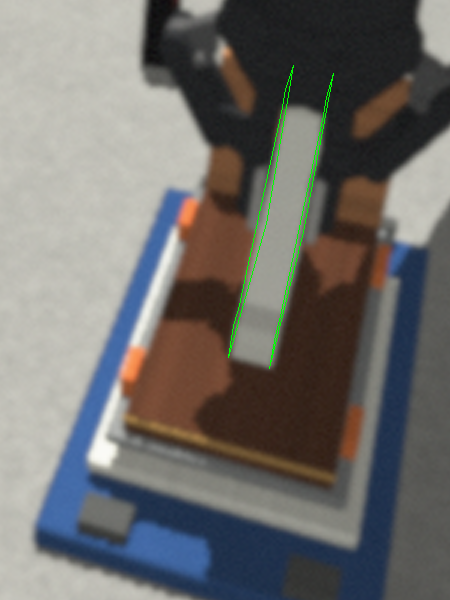

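View pics/o4.png

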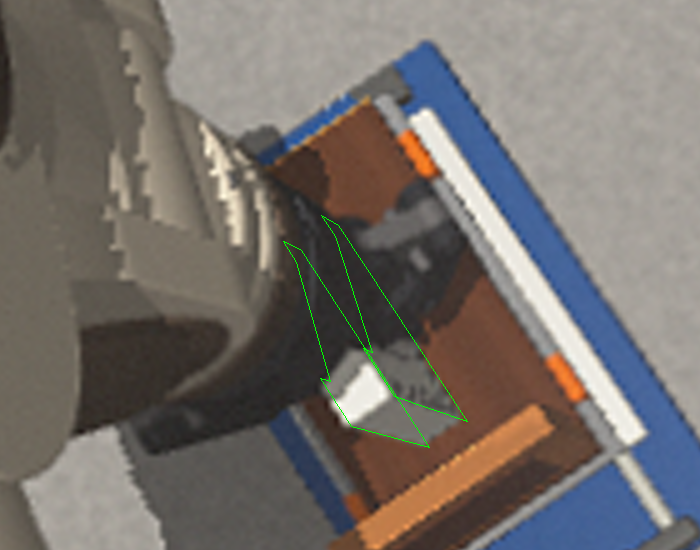

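The square is centred on the board, with about 9 mm to the board and 25 mm to the panel. I'll close in toward the panel gently.

```bash
python3 -m handwheel '[[0,0,0,0.002,0,0.005,1],[0,0,0,0.004,0,0.01,1],[0,0,0,0.005,0,0.015,1],[0,0,0,0.006,0,0.02,1],[0,0,0,0.006,0,0.022,1],[0,0,0,0.006,0,0.022,1],[0,0,0,0.006,0,0.022,1],[0,0,0,0.006,0,0.022,1]]'
cat > st.py <<'E'
from rel import *
f=np.mean([ (bot.camera('top'),bot.get_obs()['wrist_force'])[1] for _ in range(6)],0)
a=np.radians(PW); d=cur()[0]-pan(.035,0,.048); 
L=lambda v:np.round([v[0]*np.cos(a)+v[1]*np.sin(a),-v[0]*np.sin(a)+v[1]*np.cos(a),v[2]],4)
print('F panel',L(f).round(2),'off mm',(L(d)*1e3).round(1),'turn',rel(pan(0,0,0),PW-90)[0],'M',np.round(bot.get_obs()['torque'],2),bot.get_obs()['time'])
E
python3 st.py
```

```text
time: 10.55
ee_pos: [0.5337, 0.1725, 0.1193]
tcp_rot: [163.0, 90.0, 16.5]
wrist_force: [0.2, 0.4, -2.3]
opening: 0.0175
F panel [ 0.23  0.19 -2.23] off mm [3.1 0.5 3.3] turn [0.02 0.   0.  ] M [-0.06  0.04 -0.01] 10.85
```

```bash
python3 -m handwheel '[[0,0,0,0,0,0.001,1],[0,0,0,0,0,0.002,1],[0,0,0,0,0,0.003,1],[0,0,0,0,0,0.004,1],[0,0,0,0,0,0.005,1],[0,0,0,0,0,0.005,1],[0,0,0,0,0,0.005,1]]'; python3 st.py
```

```text
time: 11.72
ee_pos: [0.5296, 0.1698, 0.1193]
tcp_rot: [179.4, 90.0, 32.9]
wrist_force: [2.9, 1.6, -2.4]
opening: 0.0175
F panel [ 2.9  -0.03 -2.83] off mm [-1.9  0.5  3.3] turn [ 0.02 -0.01 -0.  ] M [ 0.28 -0.49 -0.04] 12.025
```

The panel is in contact at about 2.7 N. Now down onto the board.

```bash
python3 -m handwheel '[[0,0,0,0.001,0,0,1],[0,0,0,0.002,0,0,1],[0,0,0,0.003,0,0,1],[0,0,0,0.004,0,0,1],[0,0,0,0.005,0,0,1],[0,0,0,0.005,0,0,1],[0,0,0,0.005,0,0,1]]'; python3 st.py
```

```text
time: 12.9
ee_pos: [0.5295, 0.1698, 0.1144]
tcp_rot: [156.2, 90.0, 9.7]
wrist_force: [2.4, 1.3, 1.7]
opening: 0.0174
F panel [ 2.43 -0.39  1.  ] off mm [-1.9  0.5 -1.7] turn [ 0.02 -0.   -0.  ] M [ 0.29 -0.49 -0.02] 13.2
```

```bash
python3 -m handwheel '[[0,0,0,0.0007,0,0.001,1],[0,0,0,0.0014,0,0.002,1],[0,0,0,0.0021,0,0.003,1],[0,0,0,0.003,0,0.004,1],[0,0,0,0.003,0,0.004,1],[0,0,0,0.003,0,0.004,1],[0,0,0,0.003,0,0.004,1]]'; python3 st.py
python3 - <<'E'
from ov import *
over('scene','o5.png',(290,200,440,400),3); over('top','o6.png',(90,120,230,230),5)
E
```

```text
time: 14.08
ee_pos: [0.5265, 0.1677, 0.1116]
tcp_rot: [173.3, 89.9, 26.8]
wrist_force: [4.8, 2.8, 4.3]
opening: 0.0173
F panel [5.61 0.06 3.6 ] off mm [-5.5  0.5 -4.3] turn [ 0.02 -0.07 -0.01] M [ 0.61 -0.79 -0.08] 14.375
```

View pics/o5.png

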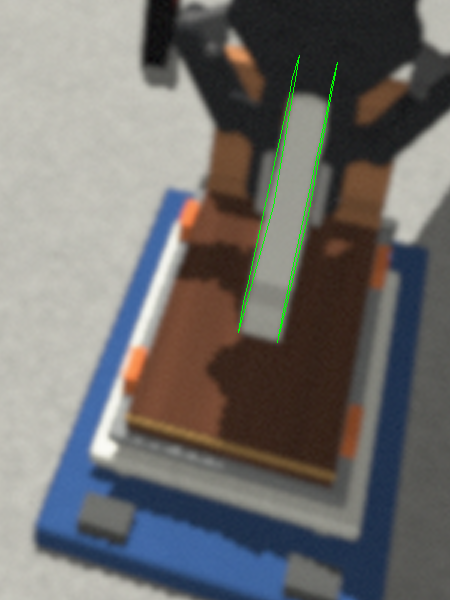

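View pics/o6.png

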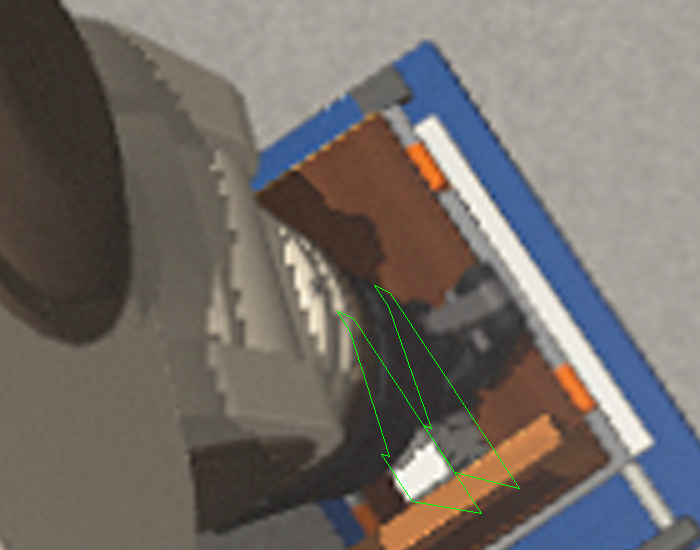

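Net push is about 5.6 N each way, roughly 4.5 mm of give. To check flushness, I'll rock the pitch slightly and see how the wrist moment responds.

```bash
cat > st2.py <<'E'
from rel import *
a=np.radians(PW);F=[];M=[]
for _ in range(10):
    bot.camera('top'); o=bot.get_obs(); F.append(o['wrist_force']); M.append(o['torque'])
F=np.mean(F,0);M=np.mean(M,0); c,s=np.cos(a),np.sin(a)
print('Fx %.2f Fz %.2f My %.3f'%(F[0]*c+F[1]*s,F[2],-M[0]*s+M[1]*c),'t',o['time'])
E
python3 st2.py
python3 -m handwheel '[[0,0.4,0,0,0,0,1],[0,0.8,0,0,0,0,1],[0,0.8,0,0,0,0,1],[0,0.8,0,0,0,0,1]]' >/dev/null; python3 st2.py
python3 -m handwheel '[[0,-0.4,0,0,0,0,1],[0,-0.8,0,0,0,0,1],[0,-0.8,0,0,0,0,1],[0,-0.8,0,0,0,0,1]]'>/dev/null; python3 st2.py
python3 -m handwheel '[[0,-0.4,0,0,0,0,1],[0,-0.8,0,0,0,0,1],[0,-0.8,0,0,0,0,1],[0,-0.8,0,0,0,0,1]]'>/dev/null; python3 st2.py
```

```text
Fx 5.50 Fz 3.61 My -1.020 t 14.975
Fx 5.92 Fz 3.60 My -0.724 t 15.975
Fx 5.71 Fz 3.53 My -1.047 t 16.975
Fx 5.77 Fz 3.54 My -1.648 t 17.975
```

The moment runs smoothly between the two rocked ends, −0.72 at +0.8° and −1.65 at −0.8°. The midpoint, with both edges flush, lies at about −0.15°. I'll set that and do the final checks.

```bash
python3 -m handwheel '[[0,0.3,0,0,0,0,1],[0,0.65,0,0,0,0,1],[0,0.65,0,0,0,0,1],[0,0.65,0,0,0,0,1],[0,0.65,0,0,0,0,1],[0,0.65,0,0,0,0,1]]'; python3 st2.py; python3 st.py
python3 - <<'E'
from ov import *
c=snap('top','topf.png'); s=snap('scene','scenef.png')
# corner shift: template match vs first pictures
for n,f,b in(('top','topf.png',(158,132,200,165)),('scene','scenef.png',(330,325,402,362))):
    A=cv2.imread(f'pics/{n}0.png',0);B=cv2.imread('pics/'+f,0); cam=c if n=='top' else s
    x0,y0,x1,y1=b; T=cv2.resize(A[y0:y1,x0:x1],None,fx=4,fy=4,interpolation=2); S=cv2.resize(B[y0-8:y1+12,x0-8:x1+12],None,fx=4,fy=4,interpolation=2)
    m=cv2.matchTemplate(S,T,cv2.TM_CCOEFF_NORMED); _,v,_,l=cv2.minMaxLoc(m); print(n,'shift px',np.array(l)/4-8,round(v,2))
    P0=pan(.15,-.02,0)
    for d in((0,0),(.0045,.0045)): print('  pred',(proj(cam,pan(.15-d[0],-.02,-d[1]))-proj(cam,P0)).round(1))
a=cv2.imread('pics/scenef.png'); cv2.imwrite('pics/sf2.png',cv2.resize(a[200:330,330:440],None,fx=4.5,fy=4.5,interpolation=2))
E
```

```text
time: 18.73
ee_pos: [0.5265, 0.1678, 0.1117]
tcp_rot: [8.2, 89.9, -138.3]
wrist_force: [4.3, 3.6, 3.6]
opening: 0.0173
Fx 5.73 Fz 3.48 My -1.199 t 19.225
F panel [ 5.55 -0.19  3.22] off mm [-5.4  0.4 -4.3] turn [ 0.02  0.06 -0.01] M [ 0.71 -0.99  0.  ] 19.525
top shift px [1.   1.25] 0.96
  pred [[0. 0.]]
  pred [[1.9 2.3]]
scene shift px [ 0.25 -0.5 ] 0.78
  pred [[0. 0.]]
  pred [[ 0.4 -0.2]]
```

View pics/sf2.png

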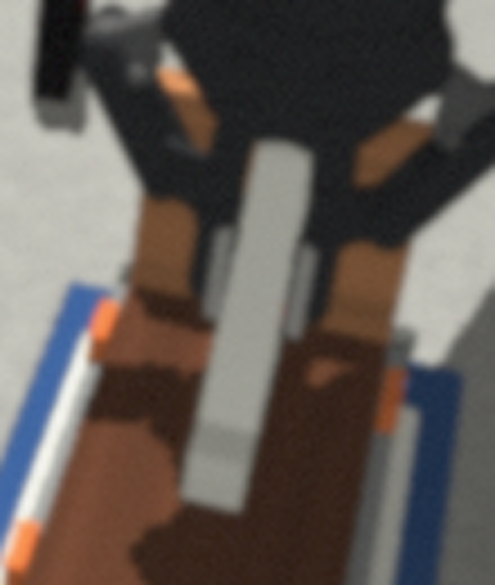

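View pics/scenef.png

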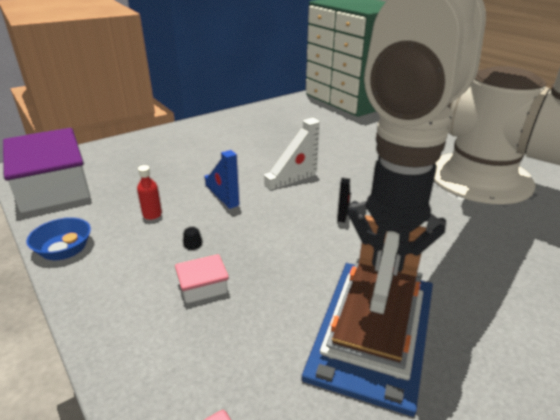

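The template match gives a smaller shift than predicted, but its patch includes the fixed cradle. I'll compare before and after crops directly.

```bash
python3 - <<'E'
import cv2,numpy as np
L=[cv2.resize(cv2.imread(f)[130:200,140:215],None,fx=5,fy=5,interpolation=2) for f in('pics/top0.png','pics/topf.png')]
cv2.imwrite('pics/cmp.png',np.hstack(L))
E
```

```text
(no output)
```

View pics/cmp.png

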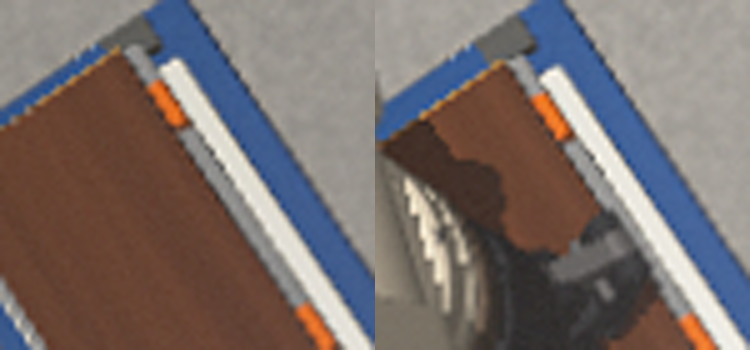

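The orange clip moved from (168,103) to (177,116) in the crop, which is (1.8, 2.6) px. The prediction for 4.5 mm of give was (1.9, 2.3), so they agree. Handing in.

```bash
python3 -c "
from workcell import bot
print(bot.job_done())"
```

```text
the job is handed in; nothing more can be done
None
```

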